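Cover the open jars and the paint tin with their lids

TASK

Close the three open vessels on the table before they dry out: put on the small jar, the jam jar and the paint tin the turned wooden lid that fits each, its plug down inside the mouth and its flange lying flat on the rim. One of the four lids fits none of them: leave it where it lies. Keep the vessels upright where they stand, and leave the tape roll and the sanding block alone.

Things in the scene. Friction and masses are not known exactly. Their poses are not given: they have to be found in the camera images.
- small_jar: Small open clear glass jar, 54 mm in diameter, 89 mm tall, mouth 36 mm wide inside, rim 48 mm outside. Stands on a grey laminate drawing board 22 mm thick (not listed) on the table. Loose, 0.12 kg. Origin: centre of its underside, z up; the flat rim is at z = 89 mm. The lid with the 54 mm flange fits it
- jam_jar: Open glass jam jar, 80 mm in diameter, 82 mm tall, cloudy inside, mouth 56 mm wide inside, rim 65 mm outside. Stands on a grey laminate drawing board 22 mm thick (not listed) on the table. Loose, 0.31 kg. Origin: centre of its underside, z up; rim at z = 82 mm. The lid with the 74 mm flange fits it
- paint_tin: Low round open paint tin, 113 mm in diameter, 46 mm tall, whitish, mouth 98 mm wide inside. Stands on a grey laminate drawing board 22 mm thick (not listed) on the table. Loose, 0.45 kg. Origin: centre of its underside, z up; rim at z = 46 mm. The lid with the 120 mm flange fits it
- lid_54: Turned wooden lid, flange 54 mm in diameter, plug 28 mm in diameter. The smallest of four. Plug at the bottom 8 mm deep, above it a round flange 5 mm thick, on top a centred upright knob 18 mm in diameter and 24 mm tall; 37 mm tall in all. Lies on its plug, knob up. Origin: centre of the plug's underside; z up through the knob. About 35 g
- lid_74: Turned wooden lid, flange 74 mm in diameter, plug 48 mm in diameter. The second smallest of four. Plug depth, flange height and knob as on lid_54, same origin. About 50 g
- lid_94: Turned wooden lid, flange 94 mm in diameter, plug 66 mm in diameter. The second largest of four: fits no vessel here and stays where it lies. Plug depth, flange height and knob as on lid_54, same origin
- lid_120: Turned wooden lid, flange 120 mm in diameter, plug 90 mm in diameter. The largest of four. Plug depth, flange height and knob as on lid_54, same origin. About 110 g
- masking_tape: Bystander: roll of masking tape lying flat at the left, 100 mm across, 25 mm tall. Origin: centre of its underside
- sanding_block: Bystander: wooden sanding block lying at the right, 45x75x30 mm. Origin: centre of its underside; long axis y

How it is judged:
At the end, for the whole second after the job is handed in: 54 mm lid on the small jar, 74 mm lid on the jam jar, 120 mm lid on the paint tin: centred within 10 mm, plug in, flange on the rim within 5 mm and 0.06 rad, at rest. Vessels upright within 0.08 rad; vessels, 94 mm lid, tape and block within 30 mm of their start (horizontal distance between lid_54 and small_jar below 0.01 m and z of lid_54 in the frame of small_jar between 0.076 and 0.086 m and angle between the z axis of lid_54 and the z axis of small_jar, either way round below 0.06 rad and angle between each of small_jar, jam_jar, paint_tin's own z axis and vertical below 0.08 rad and distance of each of small_jar, jam_jar, paint_tin, lid_94, masking_tape, sanding_block from where it was at the start of the episode below 0.03 m and linear speed of each of lid_54, small_jar, lid_74, jam_jar, lid_120, paint_tin below 0.02 m/s and horizontal distance between lid_74 and jam_jar below 0.01 m and z of lid_74 in the frame of jam_jar between 0.069 and 0.079 m and angle between the z axis of lid_74 and the z axis of jam_jar, either way round below 0.06 rad and horizontal distance between lid_120 and paint_tin below 0.01 m and z of lid_120 in the frame of paint_tin between 0.033 and 0.043 m and angle between the z axis of lid_120 and the z axis of paint_tin, either way round below 0.06 rad); the robot touches nothing.
It fails at once if the small jar is tipped over (angle between small_jar's own z axis and vertical above 0.5 rad).
It fails at once if the jam jar is tipped over (angle between jam_jar's own z axis and vertical above 0.5 rad).
It fails at once if the paint tin is tipped over (angle between paint_tin's own z axis and vertical above 0.5 rad).
It also fails if it takes over 83 s, if anything falls off the work surface, if the arm or the gripper's body presses on something with over 40 N, if the wrist force passes 120 N, or if a joint passes its speed limit or range.

ROBOT

A 6-joint arm with a two-finger parallel gripper is mounted at the origin on a cart in front of the work surface, level with it; the furniture and walls round the work are solid. World frame = base frame: x ahead of the robot, y to its left, z up, the work surface at z = 0. Lengths are in m, angles in rad, forces in N, time in s.
With the tool pointing down it reaches from about 0.25 to 0.725 m from the base axis. Payload 4 kg.
Tool frame: the origin (TCP) lies on the centre line of the jaws, within the pads' length; the fingertips stand ahead of it and the grasp point (between the pads) lies 3 mm ahead of it (bot.tcp_to_tips is the z of the fingertips in the tool frame, in m); z points along the fingers, y is the line along which they close (so a half turn about z gives the same grasp; the last joint's range is limited). The gripper opens to 85 mm and grips with 20 to 120 N. Pads are 22 mm wide; open, the fingers measure 114 mm over their backs; the gripper's body (76 mm by 85 mm) begins 54 mm behind the grasp point. The pads swing forward as they close: fully open they stand 13 mm farther back than shut.
Start: joints at [1.184, 0.241, 0.005, 1.335, 0, 1.571], TCP at [0.189, 0.463, 0.224] pointing down, gripper open.
Joint ranges: [-2.72, 2.72], [-1.05, 1.87], [-1.09, 1.28], [-1.99, 2.15], [-1.42, 1.44], [-3.14, 3.14]. Speed limits (rad/s): [2.79, 2.79, 3.14, 3.14, 3.14, 3.14].

INTERFACE

Orientations are given as a unit quaternion [x, y, z, w].
In Python, from workcell import telemetry, camera, camera_params, ticket, boxes_of, cut_out, spot_point, bot gives the robot as it stands.
- The arm moves only by the shell command python3 -m creep 'ROWS'. ROWS is text: rows parted by semicolons, each of 5 numbers parted by spaces: the opening, from 0 (shut) to 1 (fully open), then the shift along the tool's x, y, z in units of 150 mm (1.0 is 150 mm), then the turn about the tool's z in units of 180 degrees (1.0 is 180 degrees). In form: claw x y z turn; .... A call has 1 to 12 rows; each row is the pose to reach, as a shift and turn from the pose commanded when the call began, along the tool's axes at that moment, turning the shorter way round; what a row does not reach only later rows make up. A row lasts 1/8 s, in which the tool goes at most 62.5 mm and 10.7 degrees, less where a joint would pass 70% of its speed; a pose out of reach is approached as far as the arm can. A call with a number of a shift or a turn outside -1 to 1 is refused whole. A call with a gripper value outside its range is refused whole. The fingers move at their own pace and stop on an object; the grip force is fixed at half the most. Time passes only in rows, so rows that repeat a pose let the fingers close. It gives the time, the measured TCP pose, the force, the opening and the grip force at its end, in the units of the state.
- telemetry.get_obs(): the state, without advancing time (a new reading comes with each control period).
- camera(name): name is "scene" or "top" or "wrist"; returns the picture (400x640x3 uint8, red, green, blue); there is no depth.
- camera_params(name): a dict with "camera_matrix" (3x3 intrinsics, pixels), "eye" and "attitude" of the camera in the world. Camera axes: x right, y down, z forward; pixel columns grow to the right and rows downward; lengths in m; the calibration is good to about 2 mm. A picture is of the moment at which its call begins: read the wrist's pose just before it. camera_params takes no time and is no camera call; for the wrist camera it gives the pose at the moment of the call.
- ticket.job_done(): hands the job in; it is judged then, once.
Trained networks look in the newest picture that a camera, given by its name, has taken for a name from the list of things; names that differ only in an ending like _2 or _b are one class to them, and where a whole thing is asked for, a point or a joint stands for the part that bears it (a point fixed in the world has none). Each returns a list of dicts, best first, with "conf" (0 to 1); they miss things now and then, are a little off and sometimes report something else, mostly with a low value. They report only what shows in the picture. A call takes as long as a camera call.
- boxes_of(thing, camera): "at" ([x, y, z] in m, in world coordinates, good to about 4 mm: the middle of the surface that is visible of it).
- cut_out(thing, camera): "pixels" (400x640 bool, what is visible of it).
- spot_point(thing, camera): "at" ([x, y, z] in m, in world coordinates, good to about 4 mm: a listed point, or the origin of a listed thing).
The state is a dict: "clock": time; "joint_pos": joint angles; "joint_vel": joint speeds; "tau": joint torques, N m; "eef_pos": TCP position; "tool_rot": TCP orientation; "ft_force": force on the tool from outside, world axes, zero at the start; "ft_torque": the same for the moment, N m; "grip_width": finger opening in m; "grasp_force": force on a finger pad.
Only numpy, scipy, OpenCV 4.12 (cv2) and the standard library are available. Lean on these libraries where they do the work, as an engineer would, in place of code of your own. Each camera call takes 0.05 s, during which the arm holds its last target. There are 200 camera calls.

## Working session

There is one attempt and no reset: what is moved stays moved. The work goes in short steps, Python scripts to look and compute and a shell command to move; the robot and the scene stay as the last step left them, time stands still between calls to the robot, and variables do not carry over. Pictures are saved under pics/ and viewed, at most 18 in all, crops included, and the job is handed in when it is done.

```bash
mkdir -p pics
cat > h.py <<'E'
import numpy as np, cv2
from workcell import *
def save(c,n):
    im=camera(c); cv2.imwrite('pics/'+n,im[:,:,::-1]); return im
E
python3 - <<'E'
from h import *
o=telemetry.get_obs(); print(o['clock'],o['eef_pos'],o['tool_rot'],o['grip_width'],bot.tcp_to_tips)
for c in('top','scene'):
    save(c,c+'1.png')
    for t in 'small_jar jam_jar paint_tin lid_54 lid_74 lid_94 lid_120 masking_tape sanding_block'.split():
        print(c,t,[(np.round(d['at'],3).tolist(),round(d['conf'],2)) for d in spot_point(t,c)[:3]])
print(telemetry.get_obs()['clock'])
E
```

```text
0.0 [0.18835686 0.46245128 0.22290209] [ 1.92215505e-01  9.81352151e-01 -1.05150386e-03 -2.24349361e-04] 0.08542139059290832 0.022
top small_jar [([0.5, 0.039, 0.023], 0.52)]
top jam_jar [([0.504, -0.203, 0.022], 0.8)]
top paint_tin [([0.574, -0.085, 0.023], 0.81), ([0.504, -0.199, 0.022], 0.7)]
top lid_54 [([0.498, 0.239, -0.0], 0.86), ([0.483, 0.409, 0.002], 0.69), ([0.6, 0.337, 0.002], 0.63)]
top lid_74 [([0.498, 0.239, -0.0], 0.86), ([0.483, 0.409, 0.002], 0.69), ([0.6, 0.337, 0.002], 0.63)]
top lid_94 [([0.498, 0.239, -0.0], 0.86), ([0.483, 0.409, 0.002], 0.69), ([0.6, 0.337, 0.002], 0.63)]
top lid_120 [([0.498, 0.239, -0.0], 0.86), ([0.483, 0.409, 0.002], 0.69), ([0.6, 0.337, 0.002], 0.63)]
top masking_tape [([0.51, 0.551, 0.003], 0.58)]
top sanding_block [([0.455, -0.329, -0.001], 0.69)]
scene small_jar [([0.497, 0.041, 0.019], 0.92)]
scene jam_jar [([0.506, -0.204, 0.018], 0.95), ([0.496, 0.041, 0.02], 0.17)]
scene paint_tin [([0.572, -0.081, 0.019], 0.86)]
scene lid_54 [([0.478, 0.406, 0.002], 0.95), ([0.627, 0.176, -0.004], 0.49)]
scene lid_74 [([0.478, 0.406, 0.002], 0.95), ([0.627, 0.176, -0.004], 0.49)]
scene lid_94 [([0.478, 0.406, 0.002], 0.95), ([0.627, 0.176, -0.004], 0.49)]
scene lid_120 [([0.478, 0.406, 0.002], 0.95), ([0.627, 0.176, -0.004], 0.49)]
scene masking_tape [([0.509, 0.557, 0.004], 0.76)]
scene sanding_block [([0.451, -0.328, 0.001], 0.59), ([0.599, 0.337, -0.002], 0.36)]
1.0
```

View pics/top1.png

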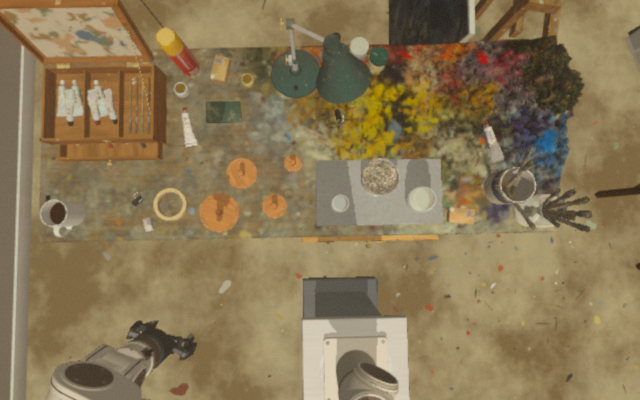

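View pics/scene1.png

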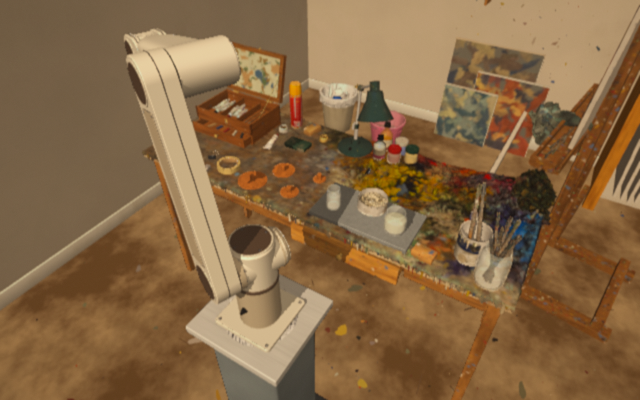

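Top view: the lids by size are lid_120 at px (219,212), lid_94 at (242,172), lid_74 at (274,205) and lid_54 at (292,162). The small jar is at (341,203), the tin at (379,176) and the jam jar at (422,200), all matching the network positions. The scene view agrees.

```bash
cat >> h.py <<'E'
from scipy.spatial.transform import Rotation as R
def to(p,yawturn=0):
    o=telemetry.get_obs(); r=R.from_quat(o['tool_rot'])
    d=r.inv().apply(np.array(p)-o['eef_pos'])
    print('t',round(o['clock'],2),'pos',np.round(o['eef_pos'],4),'units',np.round(d/0.15,3), 'j6',np.round(o['joint_pos'][5],2))
def ray(c,px,z,P=None):
    P=P or camera_params(c); K=np.array(P['camera_matrix']); A=np.array(P['attitude']); e=np.array(P['eye'])
    M=A if A.shape==(3,3) else R.from_quat(A).as_matrix()
    d=M@np.linalg.solve(K,[px[0],px[1],1.]); return e+d*(z-e[2])/d[2]
E
python3 - <<'E'
from h import *
print(camera_params('wrist'))
to([.45,.40,.22])
E
```

```text
{'camera_matrix': array([[329.69905876,   0.        , 323.57933283],
       [  0.        , 329.69905876, 204.11582078],
       [  0.        ,   0.        ,   1.        ]]), 'eye': array([0.11772499, 0.49207257, 0.374635  ]), 'attitude': array([0.81997852, 0.5516629 , 0.08494697, 0.12683564])}
t 1.0 pos [0.1886 0.463  0.2238] units [-1.772  0.268  0.025] j6 1.57
```

```bash
python3 -m creep '0.5 -0.4 0.1 0 0;0.5 -0.8 0.2 0 0;0.5 -1 0.25 0 0;0.5 -1 0.25 0 0'
python3 - <<'E'
from h import *
to([.43,.36,.22])
E
```

```text
clock: 1.5
eef_pos: [0.3438, 0.4405, 0.2233]
tool_rot: [0.194, 0.981, -0.0, -0.0]
ft_force: [-0.1, -0.1, -0.1]
grip_width: 0.0424
grasp_force: 0.0
t 1.5 pos [0.3438 0.4405 0.2233] units [-0.736 -0.278  0.022] j6 1.3
```

```bash
python3 -m creep '0.5 -0.36 -0.14 0 0;0.5 -0.73 -0.28 0 0;0.5 -0.73 -0.28 0 0;0.5 -0.73 -0.28 0 0'
python3 - <<'E'
from h import *
P=camera_params('wrist'); save('wrist','w1.png')
for d in spot_point('lid_120','wrist'): print(np.round(d['at'],4),round(d['conf'],2))
for d in cut_out('lid_120','wrist'):
    m=d['pixels']; ys,xs=np.nonzero(m); print(round(d['conf'],2),m.sum(),xs.min(),xs.max(),ys.min(),ys.max())
E
```

```text
clock: 2.0
eef_pos: [0.4264, 0.3613, 0.2238]
tool_rot: [0.192, 0.981, 0.0, -0.0]
ft_force: [-0.1, 0.1, 0.0]
grip_width: 0.0426
grasp_force: 0.0
[ 4.975e-01  2.388e-01 -1.000e-04] 0.86
[0.4752 0.4057 0.0038] 0.77
[0.6266 0.177  0.002 ] 0.65
[0.5971 0.3368 0.0014] 0.6
0.97 1465 221 276 236 284
0.66 8209 325 428 149 249
0.63 201 264 274 344 368
0.56 2888 320 376 269 335
```

View pics/w1.png

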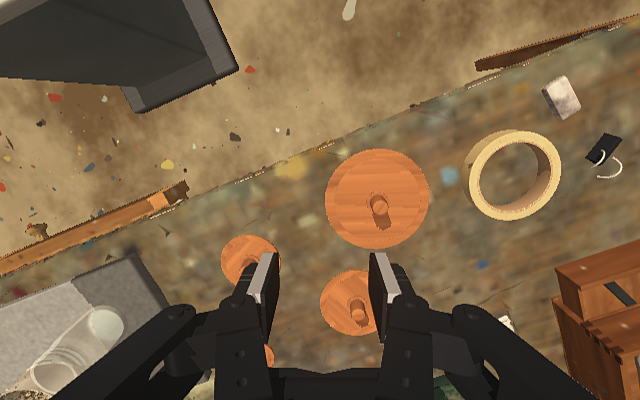

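Wrist view: lid_120 is centred near px (377,199) with its knob at (380,207). lid_94 is partly hidden at (352,303), lid_74 is at (250,260), and the tape is at (515,175).

```bash
cat >> h.py <<'E'
def circ(thing,cam,z,near,P=None,r=None):
    """fit circle to the cut-out outline projected on plane z, for the cut-out near a point"""
    P=P or camera_params(cam); out=[]
    for d in cut_out(thing,cam):
        m=d['pixels'].astype(np.uint8)
        cs,_=cv2.findContours(m,cv2.RETR_EXTERNAL,cv2.CHAIN_APPROX_NONE)
        c=max(cs,key=cv2.contourArea)[:,0,:].astype(float)
        w=np.array([ray(cam,p,z,P)[:2] for p in c])
        (x,y),rad=cv2.minEnclosingCircle((w*1000).astype(np.float32))
        (ex,ey),ax,_=cv2.fitEllipse((w*1000).astype(np.float32))
        if np.hypot(x/1000-near[0],y/1000-near[1])<.05: print(thing,round(d['conf'],2),'mec',round(x,1),round(y,1),'r',round(rad,1),'ell',round(ex,1),round(ey,1),np.round(ax,1))
E
python3 - <<'E'
from h import *
circ('lid_120','wrist',.013,[.48,.406])
circ('lid_120','wrist',.013,[.4975,.239])
to([.48,.407,.12])
E
```

```text
lid_120 0.66 mec 480.5 405.0 r 60.4 ell 480.3 405.4 [118.3 119.1]
lid_120 0.97 mec 496.0 236.6 r 37.3 ell 485.9 233.2 [45.4 77. ]
t 2.25 pos [0.4262 0.362  0.2239] units [-0.22   0.412  0.693] j6 1.09
```

```bash
python3 -m creep '0.5 -0.13 0.2 0.2 0;0.5 -0.22 0.41 0.5 0;0.5 -0.22 0.41 0.8 0;0.5 -0.22 0.41 0.8 0'
python3 - <<'E'
from h import *
to([.4805,.4052,.041])
E
```

```text
clock: 2.75
eef_pos: [0.4776, 0.4038, 0.099]
tool_rot: [0.192, 0.981, -0.004, -0.003]
ft_force: [-1.2, -0.9, 0.2]
grip_width: 0.0424
grasp_force: 0.0
t 2.75 pos [0.4776 0.4038 0.099 ] units [-0.017  0.019  0.387] j6 1.09
```

```bash
python3 -m creep '0.5 -0.01 0.01 0.1 0;0.5 -0.01 0.01 0.28 0;0.5 -0.01 0.01 0.385 0;0.5 -0.01 0.01 0.385 0;0 -0.01 0.01 0.385 0;0 -0.01 0.01 0.385 0;0 -0.01 0.01 0.385 0;0 -0.01 0.01 0.385 0'
```

```text
clock: 3.75
eef_pos: [0.4831, 0.4064, 0.0464]
tool_rot: [0.192, 0.981, 0.0, 0.0]
ft_force: [-0.3, 1.9, 0.5]
grip_width: -0.0003
grasp_force: 0.0
```

Run:
```python
from h import *
save('wrist','w2.png')
o=telemetry.get_obs();print(o['eef_pos'],o['grip_width'],o['ft_force'])
circ('lid_120','wrist',.013,[.48,.406])
for d in spot_point('lid_120','wrist'): print(np.round(d['at'],4),round(d['conf'],2))
```

```text
[0.48304259 0.40640349 0.04628828] -5.952433912962955e-05 [-0.57167014 -1.11572434  0.35782426]
lid_120 0.58 mec 480.6 404.6 r 60.5 ell 475.0 406.6 [108.6 122.3]
[ 0.4961  0.2319 -0.0011] 0.83
[0.4799 0.4048 0.0042] 0.7
```

View pics/w2.png

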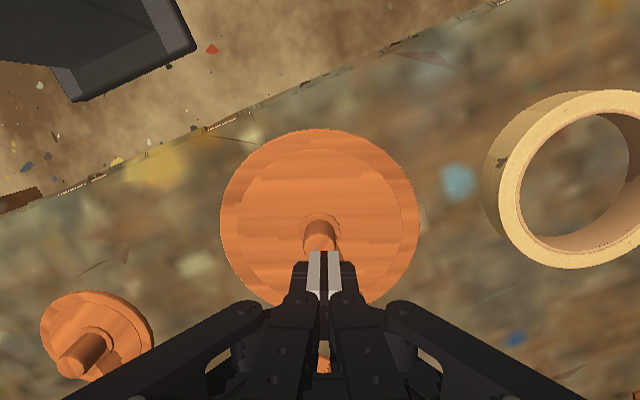

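Run:
```python
from h import *
P=camera_params('wrist'); K=P['camera_matrix']; M=R.from_quat(P['attitude']).as_matrix(); e=P['eye']
o=telemetry.get_obs(); r=R.from_quat(o['tool_rot']); print(e, r.as_matrix().round(3), M.round(3))
def pr(p):
    v=K@(M.T@(np.array(p)-e)); return (v[:2]/v[2]).round(0)
for z in(0,.003,.022): print(z,pr(o['eef_pos']+r.apply([0,0,z])))
for z in (.013,.037): print('knob',z,pr([.4805,.405,z]))
print(ray('wrist',(320,242),.037),ray('wrist',(320,222),.013))
```

```text
[0.41207618 0.43534338 0.19691816] [[-0.926  0.377 -0.   ]
 [ 0.377  0.926 -0.   ]
 [ 0.    -0.    -1.   ]] [[ 0.377  0.883  0.279]
 [ 0.926 -0.359 -0.114]
 [-0.001  0.302 -0.953]]
0 [323. 258.]
0.003 [323. 256.]
0.022 [323. 241.]
knob 0.013 [320. 230.]
knob 0.037 [319. 248.]
[0.47763928 0.40651618 0.037     ] [0.47549047 0.40711404 0.013     ]
```

Run:
```python
import cv2
a=cv2.imread('pics/w2.png')[190:390,200:460]; cv2.imwrite('pics/w2c.png',cv2.resize(a,None,fx=3,fy=3,interpolation=cv2.INTER_CUBIC)[:600])
```

```text
(no output)
```

View pics/w2c.png

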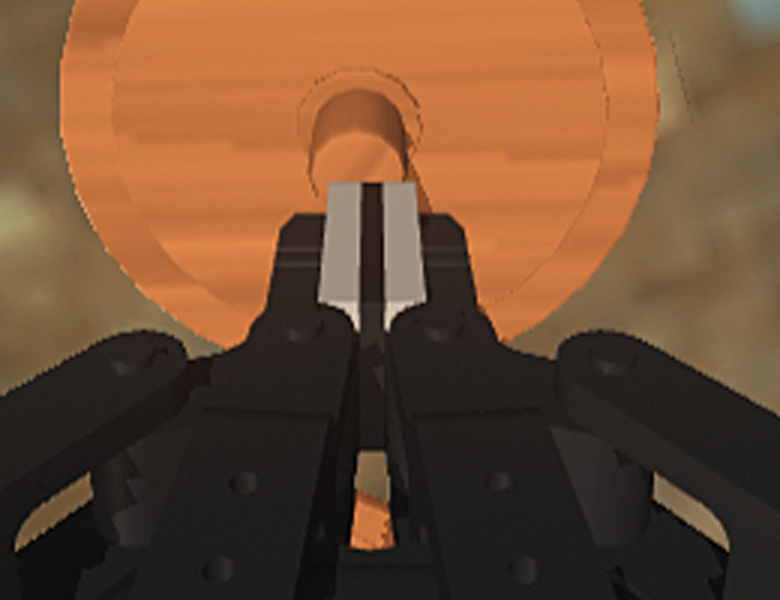

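The zoomed crop shows the pads shut above the knob: pad ends are at px y≈251, the knob top is at (320,242), and the lid hasn't moved. By pad spacing, the tips look higher than the stated figure. I'll open, go down 10 mm and close again.

```bash
python3 -m creep '0.5 0 0 0 0;0.5 0 0 0 0;0.5 0.01 0 0 0;0.5 0.01 0 0.03 0;0.5 0.01 0 0.06 0;0.5 0.01 0 0.06 0'
python3 - <<'E'
from h import *
save('wrist','w3.png'); to([.4805,.405,.03])
E
```

```text
clock: 4.65
eef_pos: [0.4811, 0.4065, 0.0362]
tool_rot: [0.192, 0.981, -0.001, -0.0]
ft_force: [0.7, -0.2, 0.2]
grip_width: 0.0427
grasp_force: 0.0
t 4.7 pos [0.4813 0.4067 0.0365] units [ 0.001 -0.012  0.044] j6 1.09
```

View pics/w3.png

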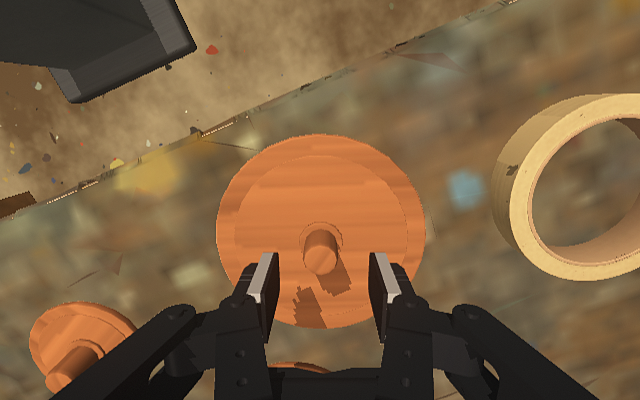

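The open pads (inner gap px 278–370, ends at y≈253) are still above the knob top at (320,258), and their shadow is detached. By pixel scale, the tips are about 18 mm above the knob. I'll go lower in small steps and watch the force.

```bash
python3 -m creep '0.5 0 0 0.02 0;0.5 0 0 0.03 0;0.5 0 0 0.03 0' && python3 -m creep '0.5 0 0 0.04 0;0.5 0 0 0.08 0;0.5 0 0 0.08 0' && python3 -m creep '0.5 0 0 0.04 0;0.5 0 0 0.06 0;0.5 0 0 0.06 0;0 0 0 0.06 0;0 0 0 0.06 0;0 0 0 0.06 0'
```

```text
clock: 5.08
eef_pos: [0.4815, 0.4068, 0.0324]
tool_rot: [0.192, 0.981, -0.0, -0.0]
ft_force: [0.4, 0.6, 0.8]
grip_width: 0.0423
grasp_force: 0.0
clock: 5.45
eef_pos: [0.481, 0.4064, 0.0196]
tool_rot: [0.192, 0.981, -0.001, -0.001]
ft_force: [-0.0, -0.8, -0.7]
grip_width: 0.0426
grasp_force: 0.0
clock: 6.2
eef_pos: [0.4818, 0.4071, 0.012]
tool_rot: [0.192, 0.981, 0.0, 0.0]
ft_force: [-0.2, 0.4, 1.2]
grip_width: 0.0152
grasp_force: 58.8
```

```bash
python3 -m creep '0.5 0 0 0 0;0.5 0 0 0 0;0.5 0 0 0.03 0;0.5 0 0 0.06 0;0.5 0 0 0.06 0;0 0 0 0.06 0;0 0 0 0.06 0;0 0 0 0.06 0'
python3 - <<'E'
from h import *
save('wrist','w4.png')
circ('lid_120','wrist',.013,[.48,.406])
E
```

```text
clock: 7.2
eef_pos: [0.4836, 0.4072, 0.0071]
tool_rot: [0.193, 0.981, 0.001, 0.002]
ft_force: [-2.4, -4.9, 21.4]
grip_width: 0.0162
grasp_force: 64.8
lid_120 0.66 mec 482.3 407.6 r 60.6 ell 476.0 410.1 [111.7 113.2]
```

View pics/w4.png

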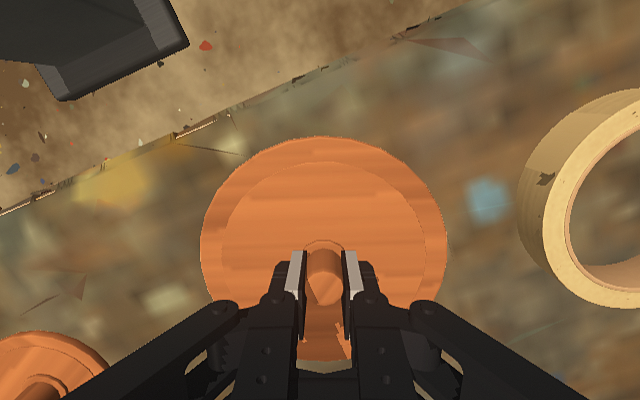

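The knob is now between the pads at (322,280) and gripped (65 N, tips on the flange). The lid centre is about 1 mm from the TCP. Lifting and carrying toward the tin.

```bash
python3 -m creep '0 0 0 -0.1 0;0 0 0 -0.3 0;0 0 0 -0.6 0;0 0 0 -0.9 0;0 0 0 -1 0;0 -0.1 -0.2 -1 0;0 -0.25 -0.5 -1 0;0 -0.45 -0.8 -1 0;0 -0.6 -1 -1 0' && python3 -m creep '0 -0.2 -0.3 0 0;0 -0.4 -0.6 0 0;0 -0.6 -0.8 0 0;0 -0.7 -0.9 0 0;0 -0.7 -0.9 0 0;0 -0.7 -0.9 0 0'
python3 - <<'E'
from h import *
save('wrist','w5.png')
circ('paint_tin','wrist',.068,[.573,-.083])
circ('small_jar','wrist',.111,[.5,.04])
circ('jam_jar','wrist',.104,[.505,-.203])
for t in 'paint_tin','small_jar','jam_jar':
    for d in spot_point(t,'wrist'): print(t,np.round(d['at'],4),round(d['conf'],2))
E
```

```text
clock: 8.43
eef_pos: [0.5073, 0.2315, 0.1508]
tool_rot: [0.193, 0.981, -0.001, -0.001]
ft_force: [0.8, 0.3, -0.6]
grip_width: 0.0158
grasp_force: 61.4
clock: 9.18
eef_pos: [0.554, 0.0704, 0.1519]
tool_rot: [0.192, 0.981, 0.0, -0.001]
ft_force: [0.1, 0.9, -0.7]
grip_width: 0.0158
grasp_force: 61.4
paint_tin 0.98 mec 565.9 -74.5 r 66.5 ell 560.8 -82.1 [ 83.1 125.9]
small_jar 0.66 mec 497.1 46.7 r 29.9 ell 488.9 44.3 [28.3 64.1]
paint_tin [ 0.5726 -0.0806  0.0211] 0.88
small_jar [0.4947 0.0349 0.023 ] 0.72
jam_jar [ 0.5075 -0.1993  0.0257] 0.96
```

View pics/w5.png

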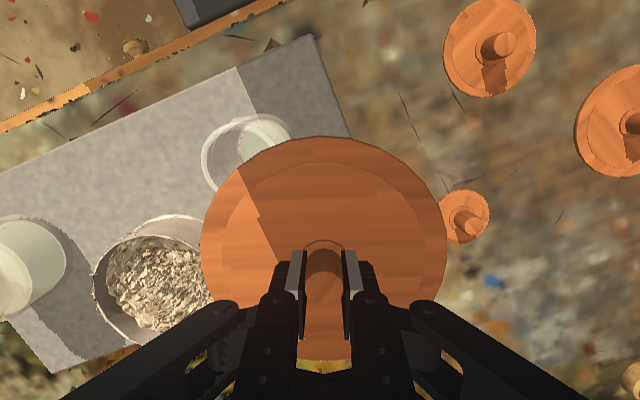

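lid_120 is held level, and its centre still sits near the pads. The tin at (155,275) is partly hidden behind it. The small jar's mouth is at about (245,150) and the jam jar is at (20,265). I'll fit the tin's visible left rim arc with the radius fixed.

```bash
cat >> h.py <<'E'
from scipy.optimize import least_squares
def arc(thing,cam,z,r,near,cond,P=None):
    """fixed-radius circle through the outline pixels meeting cond(x,y)"""
    P=P or camera_params(cam); best=None
    for d in cut_out(thing,cam):
        cs,_=cv2.findContours(d['pixels'].astype(np.uint8),cv2.RETR_EXTERNAL,cv2.CHAIN_APPROX_NONE)
        c=max(cs,key=cv2.contourArea)[:,0,:].astype(float); c=c[[cond(*p) for p in c]]
        if len(c)<15: continue
        w=np.array([ray(cam,p,z,P)[:2] for p in c])
        s=least_squares(lambda q:np.hypot(*(w-q).T)-r,near,loss='soft_l1',f_scale=.001)
        print(thing,len(c),'fit',np.round(s.x*1000,1),'rms mm',round(1000*np.sqrt(np.mean(s.fun**2)),2))
E
python3 - <<'E'
from h import *
for t in(150,120,180): arc('paint_tin','wrist',.068,.0565,[.573,-.083],lambda x,y:x<t)
circ('lid_120','wrist',.157,[.554,.07])
to([.573+.001,-.082,.15])
E
```

```text
paint_tin 170 fit [575.3 -81. ] rms mm 2.32
paint_tin 109 fit [576.4 -81.7] rms mm 0.81
paint_tin 230 fit [572.3 -80. ] rms mm 7.91
t 9.72 pos [0.5546 0.0696 0.1526] units [-0.5   -0.887  0.018] j6 0.51
```

```bash
python3 -m creep '0 -0.1 -0.2 0 0;0 -0.3 -0.5 0 0;0 -0.45 -0.8 0 0;0 -0.51 -0.885 0 0;0 -0.51 -0.885 0 0;0 -0.51 -0.885 0 0;0 -0.51 -0.885 0 0'
python3 - <<'E'
from h import *
for i in range(3): to([.5755,-.082,.087]); camera('wrist')
arc('paint_tin','wrist',.068,.0565,[.573,-.083],lambda x,y:True)
arc('jam_jar','wrist',.104,.0325,[.505,-.203],lambda x,y:True)
for t in 'paint_tin','small_jar','jam_jar':
    for d in spot_point(t,'wrist'): print(t,np.round(d['at'],4),round(d['conf'],2))
circ('jam_jar','wrist',.104,[.505,-.203])
circ('small_jar','wrist',.111,[.5,.04])
E
```

```text
clock: 10.6
eef_pos: [0.5753, -0.0809, 0.1526]
tool_rot: [0.191, 0.982, 0.0, -0.0]
ft_force: [-0.6, -0.1, -1.3]
grip_width: 0.016
grasp_force: 61.5
t 10.6 pos [ 0.5753 -0.0809  0.1526] units [-0.004 -0.006  0.437] j6 0.24
t 10.65 pos [ 0.5754 -0.081   0.1526] units [-0.003 -0.006  0.437] j6 0.24
t 10.7 pos [ 0.5754 -0.0811  0.1526] units [-0.003 -0.005  0.438] j6 0.24
paint_tin 158 fit [575.2 -82.4] rms mm 2.05
jam_jar 387 fit [ 505.2 -182.4] rms mm 11.79
small_jar [0.5003 0.035  0.0251] 0.94
small_jar [ 0.4553 -0.3308  0.0006] 0.59
jam_jar [ 0.5043 -0.2002  0.0277] 0.7
jam_jar 0.82 mec 505.1 -183.5 r 51.0 ell 505.6 -184.4 [ 68.7 103.2]
small_jar 0.55 mec 500.6 28.3 r 34.7 ell 502.8 25.6 [38.2 70.9]
```

```bash
python3 -m creep '0 0 -0.005 0.1 0;0 0 -0.005 0.3 0;0 0 -0.005 0.45 0;0 0 -0.005 0.5 0;0 0 -0.005 0.52 0;0 0 -0.005 0.535 0;0 0 -0.005 0.55 0;0 0 -0.005 0.55 0'
```

```text
clock: 12.1
eef_pos: [0.5754, -0.0831, 0.0704]
tool_rot: [0.192, 0.981, 0.0, 0.0]
ft_force: [0.5, -0.7, -1.1]
grip_width: 0.016
grasp_force: 61.5
```

```bash
python3 -m creep '0 0 0 0.01 0;0 0 0 0.02 0;0 0 0 0.02 0;0.5 0 0 0.01 0;0.5 0 0 0.01 0;0.5 0 0 0.01 0' && python3 -m creep '0.5 0 0 -0.1 0;0.5 0 0 -0.3 0;0.5 0 0 -0.6 0;0.5 0 0 -0.6 0;0.5 0 0 -0.6 0'
python3 - <<'E'
from h import *
save('wrist','w6.png')
circ('lid_120','wrist',.022+.046+.005,[.575,-.082])
circ('paint_tin','wrist',.068,[.575,-.082])
to([.627,.176,.15])
E
```

```text
clock: 12.85
eef_pos: [0.5753, -0.0831, 0.0688]
tool_rot: [0.192, 0.981, 0.0, 0.0]
ft_force: [-0.3, -0.7, 0.0]
grip_width: 0.043
grasp_force: 0.0
clock: 13.48
eef_pos: [0.5753, -0.0831, 0.1593]
tool_rot: [0.192, 0.981, 0.0, 0.001]
ft_force: [-1.0, 0.1, 0.2]
grip_width: 0.0428
grasp_force: 0.0
lid_120 0.63 mec 571.9 -82.3 r 60.0 ell 571.6 -82.0 [117.8 118.1]
t 13.62 pos [ 0.5742 -0.083   0.1574] units [0.325 1.732 0.049] j6 0.24
```

View pics/w6.png

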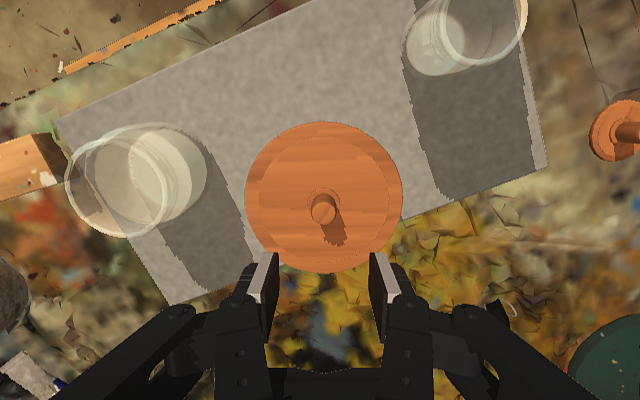

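lid_120 is seated: its outline at (324,197) fits r = 60.0 mm at the rim height. Both jars are in view, the jam jar at (135,180) and the small jar at (465,30). Next I'll look at each jar straight down with the wrist camera.

```bash
python3 -m creep '0.5 -0.15 -0.3 -0.1 0;0.5 -0.3 -0.7 -0.3 0;0.5 -0.37 -0.9 -0.3 0;0.5 -0.37 -0.9 -0.3 0;0.5 -0.37 -0.9 -0.3 0'
python3 - <<'E'
from h import *
save('wrist','w7.png')
for z in(.104,.08): circ('jam_jar','wrist',z,[.505,-.203])
for d in spot_point('jam_jar','wrist'): print(np.round(d['at'],4),round(d['conf'],2))
print(camera_params('wrist')['eye'])
to([.57,.01,.2])
E
```

```text
clock: 14.25
eef_pos: [0.5749, -0.2286, 0.2022]
tool_rot: [0.192, 0.981, 0.0, -0.001]
ft_force: [-0.1, 0.5, -0.4]
grip_width: 0.0424
grasp_force: 0.0
jam_jar 0.57 mec 505.5 -200.0 r 35.2 ell 505.8 -199.7 [68.2 68.4]
jam_jar 0.57 mec 505.8 -199.8 r 38.6 ell 506.1 -199.6 [74.9 75.1]
[ 0.5069 -0.1994  0.0278] 0.56
[ 0.50479433 -0.19887253  0.35400353]
t 14.45 pos [ 0.5756 -0.2277  0.2031] units [0.629 1.455 0.021] j6 0.01
```

View pics/w7.png

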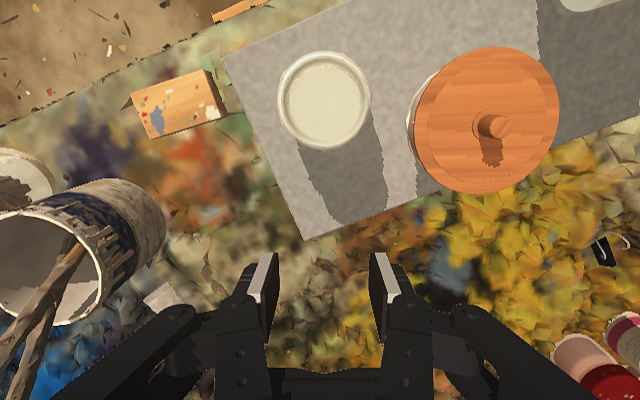

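The jam jar is seen straight down at px (324,100), which puts its centre at (0.506,-0.200). The tin's lid is level at (487,120). The small jar is next.

```bash
python3 -m creep '0.5 0.15 0.3 0 0;0.5 0.3 0.65 0 0;0.5 0.5 0.98 0 0;0.5 0.62 0.98 0 0' && python3 -m creep '0.5 0 0.25 0 0;0.5 0.01 0.47 0 0;0.5 0.01 0.47 0 0;0.5 0.01 0.47 0 0'
python3 - <<'E'
from h import *
P=camera_params('wrist'); save('wrist','w8.png'); print(P['eye'])
for z in(.111,.08,.03): circ('small_jar','wrist',z,[.5,.037])
for d in spot_point('small_jar','wrist'): print(np.round(d['at'],4),round(d['conf'],2))
for d in spot_point('lid_54','wrist'): print(np.round(d['at'],4),round(d['conf'],2))
circ('lid_54','wrist',.013,[.627,.176])
to([.627,.176,.08])
E
```

```text
clock: 14.95
eef_pos: [0.5446, -0.0532, 0.2035]
tool_rot: [0.189, 0.982, 0.0, -0.0]
ft_force: [0.2, -0.7, 0.1]
grip_width: 0.0424
grasp_force: 0.0
clock: 15.45
eef_pos: [0.5697, 0.0084, 0.2035]
tool_rot: [0.192, 0.981, -0.0, -0.0]
ft_force: [0.0, -0.7, -0.1]
grip_width: 0.0426
grasp_force: 0.0
[0.49890022 0.03741807 0.35429139]
[0.4994 0.0331 0.0217] 0.61
[ 0.4967  0.2332 -0.004 ] 0.83
[ 0.5718 -0.0816  0.0621] 0.78
[0.6279 0.1799 0.0014] 0.72
[0.5984 0.337  0.0018] 0.58
lid_54 0.89 mec 629.1 176.8 r 27.0 ell 629.1 176.7 [51.6 52.4]
t 15.8 pos [0.57   0.0074 0.2036] units [0.074 1.185 0.824] j6 0.4
```

View pics/w8.png

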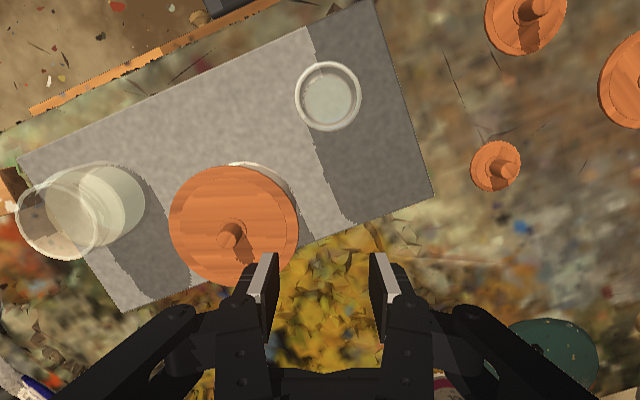

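The small jar's rim is centred at about (328,96), seen from directly above. lid_54 is at (495,166). I'll project the jar rim by pixel and check it with Hough.

Run:
```python
from h import *
P=camera_params('wrist')
g=cv2.cvtColor(cv2.imread('pics/w8.png'),cv2.COLOR_BGR2GRAY)[40:150,270:390]
c=cv2.HoughCircles(cv2.GaussianBlur(g,(3,3),0),cv2.HOUGH_GRADIENT,1,5,param1=80,param2=15,minRadius=22,maxRadius=38)
for x,y,r in c[0][:4]: print(x+270,y+40,r,[np.round(ray('wrist',(x+270,y+40),z,P)[:2],4) for z in(.111,.08)], r*(P['eye'][2]-.111)/330)
print(ray('wrist',(328,96.5),.111,P))
to([.629,.1767,.08])
```

```text
326.5 97.5 24.5 [array([0.4985, 0.0388]), array([0.4984, 0.0391])] 0.01807384513223213
331.5 94.5 29.7 [array([0.498 , 0.0428]), array([0.4978, 0.0436])] 0.02190992711087934
331.5 99.5 28.6 [array([0.5011, 0.0415]), array([0.5013, 0.0422])] 0.02109844806842709
323.5 91.5 28.6 [array([0.494 , 0.0383]), array([0.4934, 0.0386])] 0.02109844806842709
[0.49827831 0.04000357 0.111     ]
t 15.8 pos [0.57   0.0074 0.2036] units [0.063 1.194 0.824] j6 0.4
```

```bash
python3 -m creep '0.5 0.02 0.3 0 0;0.5 0.04 0.65 0.2 0;0.5 0.06 0.97 0.4 0;0.5 0.06 1 0.5 0;0.5 0.06 1 0.5 0'
python3 - <<'E'
from h import *
circ('lid_54','wrist',.013,[.629,.176])
to([.629,.1767,.06])
E
```

```text
clock: 16.42
eef_pos: [0.6171, 0.1498, 0.1268]
tool_rot: [0.192, 0.981, -0.001, -0.002]
ft_force: [-0.9, 0.4, 0.9]
grip_width: 0.0427
grasp_force: 0.0
t 16.48 pos [0.6179 0.1493 0.1283] units [0.    0.198 0.455] j6 0.62
```

```bash
python3 -m creep '0.5 0 0.2 0 0;0.5 0 0.2 0.1 0;0.5 0 0.2 0.3 0;0.5 0 0.2 0.4 0;0.5 0 0.2 0.4 0'
python3 - <<'E'
from h import *
circ('lid_54','wrist',.013,[.629,.176])
save('wrist','w9.png')
to([.629,.1767,.010])
E
```

```text
clock: 17.1
eef_pos: [0.6286, 0.1766, 0.0675]
tool_rot: [0.193, 0.981, -0.001, -0.001]
ft_force: [0.1, -0.9, 0.7]
grip_width: 0.0428
grasp_force: 0.0
t 17.2 pos [0.6302 0.1776 0.0695] units [ 0.006 -0.009  0.397] j6 0.66
```

View pics/w9.png

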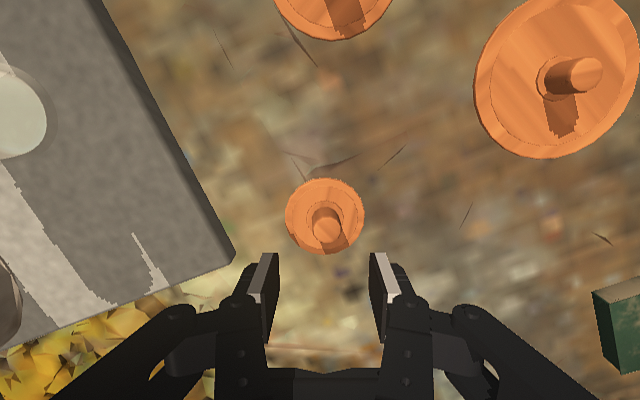

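lid_54 at (325,215) is centred between the pads (gap centre x≈324). Descending to grip, with a little extra height to avoid pressing the flange.

```bash
python3 -m creep '0.5 0.005 -0.005 0.1 0;0.5 0.005 -0.005 0.25 0;0.5 0.005 -0.005 0.35 0;0.5 0.005 -0.005 0.4 0;0.5 0.005 -0.005 0.4 0;0 0.005 -0.005 0.4 0;0 0.005 -0.005 0.4 0;0 0.005 -0.005 0.4 0' && python3 -m creep '0 0 0 -0.1 0;0 0 0 -0.3 0;0 0 0 -0.6 0;0 0 0 -0.98 0;0 0 0 -0.98 0;0 0 0 -0.98 0'
python3 - <<'E'
from h import *
o=telemetry.get_obs(); p=o['eef_pos']
circ('lid_54','wrist',p[2]+.005,p)
save('wrist','w10.png')
to([.4985,.0393,.17])
E
```

```text
clock: 18.2
eef_pos: [0.6296, 0.178, 0.0097]
tool_rot: [0.192, 0.981, 0.0, 0.001]
ft_force: [-0.0, -0.2, 3.2]
grip_width: 0.0161
grasp_force: 58.5
clock: 18.95
eef_pos: [0.6287, 0.1776, 0.1562]
tool_rot: [0.192, 0.981, 0.0, 0.0]
ft_force: [-0.2, 0.5, -0.6]
grip_width: 0.0154
grasp_force: 58.5
lid_54 0.96 mec 606.7 186.8 r 19.3 ell 606.6 186.9 [37.2 38.1]
t 19.05 pos [0.6276 0.1774 0.154 ] units [ 0.45  -1.177 -0.103] j6 0.66
```

View pics/w10.png

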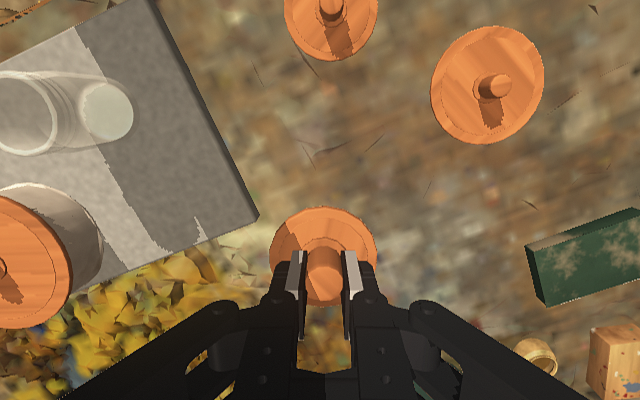

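lid_54 is held level, with its flange centre at (323,256), which is where the TCP projects. Carrying it to the small jar.

```bash
python3 -m creep '0 0.08 -0.2 -0.1 0;0 0.2 -0.5 -0.1 0;0 0.35 -0.9 -0.1 0;0 0.45 -1 -0.1 0;0 0.45 -1 -0.1 0'
python3 - <<'E'
from h import *
to([.4985,.0393,.16]); o=telemetry.get_obs(); circ('lid_54','wrist',o['eef_pos'][2]+.003,o['eef_pos'])
E
```

```text
clock: 19.68
eef_pos: [0.5073, 0.0632, 0.1694]
tool_rot: [0.193, 0.981, -0.001, -0.002]
ft_force: [0.6, -0.8, -0.3]
grip_width: 0.0158
grasp_force: 58.6
t 19.68 pos [0.5073 0.0632 0.1694] units [-0.006 -0.17   0.063] j6 0.51
lid_54 0.66 mec 506.1 63.5 r 27.8 ell 503.9 64.2 [48.2 53.2]
```

```bash
python3 -m creep '0 -0.01 -0.1 0 0;0 -0.012 -0.17 0 0;0 -0.012 -0.17 0.1 0;0 -0.012 -0.17 0.2 0;0 -0.012 -0.17 0.25 0;0 -0.012 -0.17 0.25 0'
python3 - <<'E'
from h import *
to([.4995,.0392,.1145]); o=telemetry.get_obs(); circ('lid_54','wrist',o['eef_pos'][2]+.003,o['eef_pos'])
save('wrist','w11.png')
E
```

```text
clock: 20.48
eef_pos: [0.5009, 0.0401, 0.1319]
tool_rot: [0.192, 0.981, -0.0, -0.001]
ft_force: [0.1, -0.1, -0.2]
grip_width: 0.0157
grasp_force: 58.7
t 20.48 pos [0.5009 0.0401 0.1319] units [ 0.006 -0.009  0.116] j6 0.47
lid_54 0.66 mec 499.7 40.4 r 27.8 ell 497.5 41.1 [48.2 53.2]
```

View pics/w11.png

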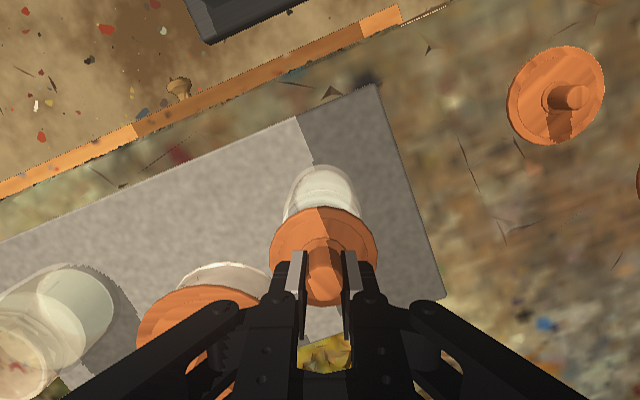

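The lid is over the small jar: the jar body's axis is at x≈321 and the lid's at 323. Lowering with a ~1 mm correction.

```bash
python3 -m creep '0 0.005 -0.007 0.03 0;0 0.005 -0.007 0.06 0;0 0.005 -0.007 0.08 0;0 0.005 -0.007 0.1 0;0 0.005 -0.007 0.1 0;0 0.005 -0.007 0.1 0'
```

```text
clock: 21.32
eef_pos: [0.5007, 0.0393, 0.1181]
tool_rot: [0.192, 0.981, -0.0, 0.0]
ft_force: [-1.1, -0.8, -0.3]
grip_width: 0.0157
grasp_force: 58.7
```

```bash
python3 -m creep '0 0 0 0.012 0;0 0 0 0.024 0;0 0 0 0.024 0;0 0 0 0.024 0'
python3 - <<'E'
from h import *
to([.4985,.0393,.1127])
E
```

```text
clock: 21.82
eef_pos: [0.5006, 0.0393, 0.1145]
tool_rot: [0.192, 0.981, 0.0, 0.0]
ft_force: [0.5, 0.1, -0.8]
grip_width: 0.0156
grasp_force: 58.7
t 21.82 pos [0.5006 0.0393 0.1145] units [ 0.013 -0.005  0.012] j6 0.47
```

Plug is in with no contact force. Releasing and rising.

```bash
python3 -m creep '0 0 0 0.01 0;0 0 0 0.01 0;0.5 0 0 0.005 0;0.5 0 0 0.005 0;0.5 0 0 0.005 0;0.5 0 0 -0.1 0;0.5 0 0 -0.25 0;0.5 0 0 -0.5 0;0.5 0 0 -0.5 0;0.5 0 0 -0.5 0'
python3 - <<'E'
from h import *
circ('lid_54','wrist',.111+.005,[.4985,.039])
circ('lid_120','wrist',.073,[.575,-.082])
circ('lid_74','wrist',.013,[.4965,.2365])
to([.4965,.2365,.19])
E
```

```text
clock: 23.08
eef_pos: [0.5003, 0.0392, 0.1891]
tool_rot: [0.192, 0.981, -0.0, -0.0]
ft_force: [-0.6, 0.3, 0.3]
grip_width: 0.0428
grasp_force: 0.0
lid_54 0.93 mec 534.4 24.3 r 42.4 ell 531.4 25.6 [72.2 80.7]
lid_74 0.76 mec 507.9 270.0 r 45.5 ell 508.6 269.7 [87.8 89.7]
t 23.23 pos [0.4997 0.0392 0.1882] units [ 0.516  1.21  -0.012] j6 0.47
```

Run:
```python
from h import *
save('wrist','w12.png'); print(camera_params('wrist'))
```

```text
{'camera_matrix': array([[329.69905876,   0.        , 323.57933283],
       [  0.        , 329.69905876, 204.11582078],
       [  0.        ,   0.        ,   1.        ]]), 'eye': array([0.4292642 , 0.06824124, 0.33925444]), 'attitude': array([0.820068  , 0.55182479, 0.08389289, 0.12625317])}
```

View pics/w12.png

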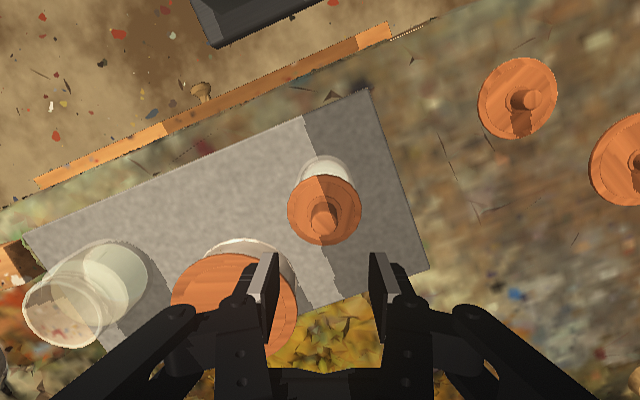

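lid_54 sits level on the small jar at (324,210). Its 74 px width matches the rim height. The odd fits came from a stale picture, so I'm remeasuring on this one.

Run:
```python
from h import *
circ('lid_54','wrist',.116,[.4985,.039])
circ('lid_74','wrist',.013,[.4965,.2365])
to([.497,.2365,.1])
```

```text
lid_54 0.57 mec 498.9 39.7 r 27.0 ell 498.9 39.7 [52.7 53. ]
lid_74 0.86 mec 497.6 236.5 r 37.5 ell 497.4 236.6 [72.8 73.8]
t 23.38 pos [0.5001 0.0392 0.1886] units [0.514 1.211 0.59 ] j6 0.47
```

```bash
python3 -m creep '0.5 0.1 0.3 0 0;0.5 0.25 0.65 0 0;0.5 0.4 0.97 0.1 0;0.5 0.51 1 0.3 0;0.5 0.51 1 0.3 0' && python3 -m creep '0.5 0 0.21 0 0;0.5 0 0.21 0.1 0;0.5 0 0.21 0.4 0;0.5 0 0.21 0.4 0;0.5 0 0.21 0.4 0'
python3 - <<'E'
from h import *
camera('wrist'); circ('lid_74','wrist',.013,[.4965,.2365])
to([.4985,.2365,.0095])
E
```

```text
clock: 24.0
eef_pos: [0.4833, 0.207, 0.1418]
tool_rot: [0.191, 0.982, -0.002, -0.003]
ft_force: [0.9, 0.7, 0.1]
grip_width: 0.0431
grasp_force: 0.0
clock: 24.62
eef_pos: [0.4989, 0.2355, 0.0856]
tool_rot: [0.193, 0.981, 0.0, 0.0]
ft_force: [-0.4, -0.7, 0.5]
grip_width: 0.0424
grasp_force: 0.0
lid_74 0.66 mec 498.1 237.2 r 37.9 ell 497.8 236.8 [73.  74.8]
t 24.73 pos [0.4997 0.2363 0.0865] units [ 0.009 -0.003  0.513] j6 0.83
```

```bash
python3 -m creep '0.5 0.004 0 0.1 0;0.5 0.004 0 0.3 0;0.5 0.004 0 0.45 0;0.5 0.004 0 0.51 0;0.5 0.004 0 0.51 0;0 0.004 0 0.51 0;0 0.004 0 0.51 0;0 0.004 0 0.51 0' && python3 -m creep '0 0 0 -0.1 0;0 0 0 -0.3 0;0 0 0 -0.6 0;0 0 0 -1 0;0 0 0 -1 0;0 0 0 -1 0'
python3 - <<'E'
from h import *
camera('wrist'); o=telemetry.get_obs(); p=o['eef_pos']; print(p)
circ('lid_74','wrist',p[2]+.003,p)
to([.5065,-.2,.2])
E
```

```text
clock: 25.72
eef_pos: [0.4987, 0.237, 0.0092]
tool_rot: [0.192, 0.981, 0.001, 0.001]
ft_force: [-0.6, 0.0, 4.4]
grip_width: 0.016
grasp_force: 58.8
clock: 26.48
eef_pos: [0.4975, 0.2363, 0.1585]
tool_rot: [0.192, 0.981, 0.0, 0.0]
ft_force: [-0.1, -0.6, -0.1]
grip_width: 0.0159
grasp_force: 58.7
[0.49677543 0.23599254 0.15725481]
lid_74 0.76 mec 496.0 236.3 r 37.5 ell 493.1 237.5 [68.6 70.5]
t 26.57 pos [0.4965 0.2359 0.1566] units [-1.158 -2.667 -0.285] j6 0.83
```

```bash
python3 -m creep '0 0 0 -0.15 0;0 -0.05 -0.15 -0.28 0;0 -0.2 -0.45 -0.28 0;0 -0.35 -0.8 -0.28 0;0 -0.45 -1 -0.28 0' && python3 -m creep '0 -0.15 -0.3 0 0;0 -0.3 -0.65 0 0;0 -0.45 -0.98 0 0;0 -0.45 -1 0 0'
python3 - <<'E'
from h import *
to([.5065,-.2,.17])
E
```

```text
clock: 27.2
eef_pos: [0.5021, 0.0697, 0.1983]
tool_rot: [0.193, 0.981, -0.001, -0.002]
ft_force: [0.1, 0.2, -0.0]
grip_width: 0.0156
grasp_force: 58.7
clock: 27.7
eef_pos: [0.5083, -0.0956, 0.1981]
tool_rot: [0.195, 0.981, -0.0, -0.002]
ft_force: [-0.2, 1.2, 0.6]
grip_width: 0.016
grasp_force: 58.8
t 27.7 pos [ 0.5083 -0.0956  0.1981] units [-0.256 -0.648  0.187] j6 0.21
```

```bash
python3 -m creep '0 -0.1 -0.25 0 0;0 -0.23 -0.52 0 0;0 -0.23 -0.52 0.1 0;0 -0.23 -0.52 0.2 0;0 -0.23 -0.52 0.2 0;0 -0.23 -0.52 0.2 0'
python3 - <<'E'
from h import *
camera('wrist'); o=telemetry.get_obs(); p=o['eef_pos']
circ('lid_74','wrist',p[2]+.003,p)
to([.5065,-.2,.125])
E
```

```text
clock: 28.45
eef_pos: [0.5121, -0.1764, 0.1698]
tool_rot: [0.191, 0.982, 0.0, -0.0]
ft_force: [0.2, 0.7, -0.6]
grip_width: 0.016
grasp_force: 58.9
lid_74 0.57 mec 511.5 -176.0 r 37.6 ell 508.5 -175.0 [68.4 70.4]
t 28.55 pos [ 0.5125 -0.1769  0.1705] units [-0.02  -0.158  0.304] j6 0.05
```

```bash
python3 -m creep '0 -0.02 -0.1 0 0;0 -0.021 -0.16 0.1 0;0 -0.021 -0.16 0.2 0;0 -0.021 -0.16 0.3 0;0 -0.021 -0.16 0.3 0;0 -0.021 -0.16 0.3 0'
python3 - <<'E'
from h import *
save('wrist','w13.png'); o=telemetry.get_obs(); p=o['eef_pos']
circ('lid_74','wrist',p[2]+.003,p)
to([.5065,-.2003,.111])
E
```

```text
clock: 29.3
eef_pos: [0.5061, -0.2008, 0.1249]
tool_rot: [0.192, 0.981, 0.0, -0.0]
ft_force: [1.0, -0.3, -0.4]
grip_width: 0.0157
grasp_force: 58.9
lid_74 0.81 mec 505.7 -200.1 r 37.8 ell 502.6 -199.3 [68.5 71.1]
t 29.4 pos [ 0.5065 -0.201   0.1255] units [0.002 0.004 0.097] j6 0.01
```

```bash
python3 -m creep '0 0 0.003 0.03 0;0 0 0.003 0.06 0;0 0 0.003 0.08 0;0 0 0.003 0.095 0;0 0 0.003 0.095 0;0 0 0.003 0.095 0'
```

```text
clock: 30.15
eef_pos: [0.5062, -0.2006, 0.1108]
tool_rot: [0.192, 0.981, -0.0, 0.0]
ft_force: [0.5, 0.1, -0.1]
grip_width: 0.0159
grasp_force: 58.9
```

No contact, so the plug is entering. Lowering the rest (seated ≈ 0.105), releasing and rising.

```bash
python3 -m creep '0 0 0 0.015 0;0 0 0 0.03 0;0 0 0 0.03 0;0 0 0 0.03 0;0.5 0 0 0.025 0;0.5 0 0 0.025 0;0.5 0 0 0.025 0' && python3 -m creep '0.5 0 0 -0.1 0;0.5 0 0 -0.3 0;0.5 0 0 -0.6 0;0.5 -0.1 -0.1 -0.6 0;0.5 -0.3 0.4 -0.6 0;0.5 -0.4 0.4 -0.6 0;0.5 -0.4 0.4 -0.6 0;0.5 -0.4 0.4 -0.6 0'
python3 - <<'E'
from h import *
save('wrist','w14.png')
circ('lid_74','wrist',.109,[.506,-.2])
circ('lid_120','wrist',.073,[.575,-.082])
circ('lid_54','wrist',.116,[.499,.039])
E
```

```text
clock: 31.02
eef_pos: [0.5062, -0.2006, 0.1071]
tool_rot: [0.192, 0.981, -0.0, 0.0]
ft_force: [-0.0, 0.5, -0.4]
grip_width: 0.043
grasp_force: 0.0
clock: 32.02
eef_pos: [0.5838, -0.1678, 0.1974]
tool_rot: [0.192, 0.981, -0.0, -0.0]
ft_force: [0.4, -0.1, 0.1]
grip_width: 0.0427
grasp_force: 0.0
lid_74 0.65 mec 504.3 -199.9 r 37.0 ell 504.4 -199.8 [71.7 73. ]
lid_120 0.67 mec 572.6 -83.2 r 59.8 ell 572.6 -83.1 [117.6 118.3]
lid_54 0.83 mec 518.4 30.4 r 17.6 ell 520.3 28.9 [ 5.9 36.7]
```

View pics/w14.png

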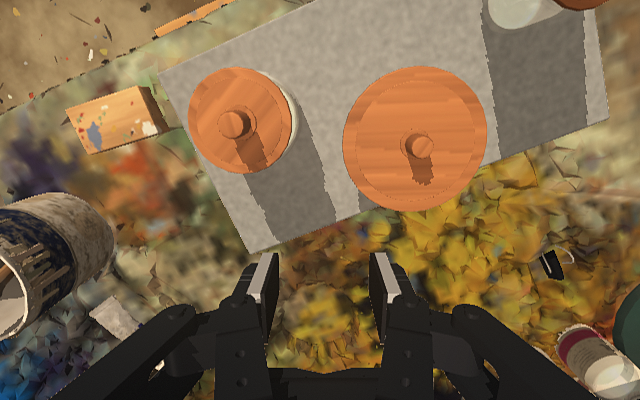

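lid_74 sits level on the jam jar at (240,120) and lid_120 on the tin at (415,138). Their fitted radii, 37.0 and 59.8 mm, match the seated heights. lid_54 was already checked, and the gripper touches nothing. Handing in.

```bash
python3 -c "
from workcell import *
print(ticket.job_done())"
```

```text
the job is handed in; nothing more can be done
None
```

I put lid_54 on the small jar, lid_74 on the jam jar and lid_120 on the paint tin, all seated by my wrist-camera checks, and handed the job in after about 32 of the 83 s; no verdict came back.

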